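Take the worn sanding drum out of the bench sander

ROBOT

A 6-joint arm with a two-finger parallel gripper is mounted at the origin on the work surface. World frame = base frame: x ahead of the robot, y to its left, z up, the work surface at z = 0. Lengths are in mm, angles in degrees, forces in N, time in s.
With the tool pointing down it reaches from about 350 to 850 mm from the base axis. Payload 8.1 kg.
Tool frame: the origin (TCP) lies at the very end of the fingers, on their centre line; the grasp point (between the pads) lies 19 mm behind it; z points along the fingers, y is the direction in which the jaws open and shut (so a half turn about z gives the same grasp; the last joint's range is limited). The gripper opens to 85 mm and grips with 20 to 120 N. Pads are 22 mm wide; open, the fingers measure 114 mm over their backs; the gripper's body (76 mm by 85 mm) begins 54 mm behind the grasp point. The pads swing forward as they close: fully open they stand 13 mm farther back than shut.
Start: joints at [-80.753, 7.471, 85.268, -0, 87.261, -4.893], TCP at [146.602, -581.819, 231.292] pointing down, gripper open.
Joint ranges: [-169.43, 169.43], [-51.17, 129.36], [1.28, 143.12], [-76.62, 256.62], [0, 156.53], [-152.29, 152.29]. Speed limits (degrees/s): [136.94, 136.94, 159.86, 180, 180, 180].

INTERFACE

Orientations are given as [roll, pitch, yaw] about the fixed x, y, z axes, in that order (R = Rz(yaw) Ry(pitch) Rx(roll)).
In Python, from bench import r gives the robot as it stands.
- The arm moves only by the shell command python3 -m jog 'ROWS' [OPENING] [FORCE]. ROWS is JSON, a list of rows, each a list of 6 numbers: the shift along the tool's x, y, z normalised to -1 to 1, where 1 is 0.25 m, then the turn, a rotation vector about the tool's x, y, z normalised to -1 to 1, where 1 is pi rad. In form: [[x, y, z, ax, ay, az], ...]. A call has 1 to 10 rows; each row is the pose to reach, as a shift and turn from the pose commanded when the call began, along the tool's axes at that moment, turning the shorter way round; what a row does not reach only later rows make up. A row lasts 1/10 s, in which the tool goes at most 50 mm and 8.59 degrees, less where a joint would pass 70% of its speed; a pose out of reach is approached as far as the arm can. A call with a number of a shift or a turn outside -1 to 1 is refused whole. A call with a gripper value outside its range is refused whole. OPENING is the opening, from 0 (shut) to 1 (fully open), set as the call begins (- or left out, the last holds). The fingers move at their own pace and stop on an object; FORCE is the grip in N (left out, the last holds). Time passes only in rows, so rows that repeat a pose let the fingers close. It gives the time, the measured TCP pose, the force and the opening at its end, in the units of the state.
- r.sense(): the state, without advancing time (a new reading comes with each control period).
- r.snapshot(name): name is "scene" or "side" or "wrist"; returns a dict with "pixels" (480x640x3 uint8, red, green, blue), "intrinsics" (3x3 intrinsics, pixels), "extrinsics" (4x4, takes a point from camera to world coordinates). Camera axes: x right, y down, z forward; pixel columns grow to the right and rows downward; lengths in mm; the calibration is good to about 2 mm. A picture is of the moment at which its call begins. There is no depth.
- r.hand_in(): hands the job in, once; it reports no verdict.
The state is a dict: "time": time; "joint_pos": joint angles; "qd": joint speeds; "joint_efforts": joint torques, N m; "tool_pos": TCP position; "tcp_rot": TCP orientation; "ft_force": force on the tool from outside, world axes, zero at the start; "wrist_torque": the same for the moment, N m; "finger_gap": finger opening in mm.
Only numpy, scipy, OpenCV 4.12 (cv2) and the standard library are available. Lean on these libraries where they do the work, as an engineer would, in place of code of your own. Each camera call takes 0.05 s, during which the arm holds its last target.

TASK

Take the worn sanding drum out of the bench sander: flip the cam lever fully open towards the front of the sander while the drum is still at the top of its slots, then slide the drum down its slots and out of their open ends until it lies still on the landing bed at their foot. Then lay it gently in the empty wooden saddle, the same way round as the saddle, and flip the cam lever fully shut again. Leave the spare drum and the other things on the bench where they are.

Things in the scene. Friction and masses are not known exactly. Their poses are not given: they have to be found in the camera images.
- carrier: Drum carrier of the bench sander, dark iron, fixed. Origin: centre of its underside, on the bench; -x points to its front (roughly to the robot), z up. Base plate 10 mm thick, x -132 to 92, y +-85 mm. Cheeks 12 mm thick at y +-59 to +-71 mm, tops sloping from z 118 (back) to 79 mm (front). Grey belt housing and motor fill x -45 to 85, y 105 to 245, z up to 130 mm.
- seat (a point): Drum centre when seated at the top of the slots: (45, 0, 90) mm in the carrier's frame. Each cheek has a slot 16 mm wide, sloping down to the front at 20 degrees, open at its low front end. The drum's square axle ends lie in them; it does not slide by itself and is pushed all the way (under 10 N), e.g. by shut fingers between the cheeks behind the drum: nothing else is there above z 60 mm.
- landing (a point): Drum centre when lying on the landing bed: (-90.5, 0, 49.5) mm in the carrier's frame. From the seat the centre moves 111 mm straight down the slope until the drum meets the bed, the slots end there, then 30 mm on almost level to the front stop (43 mm high). Bed and stop are two rails at y +-37 to +-55 mm; between them fingers can go down to the base plate, 10 mm above the bench.
- cam_lever (a joint): Cam lever angle, rad; hinge along the carrier's y. 0 = shut: it leans to the back (+x), 40 degrees above level, and a round cam outside each cheek blocks the slot before the axle. 1.75 = stop, fully open: swung up and over, it leans to the front, 40 degrees above level; cams clear the slots from 1.2. Stiff friction hinge (0.35 N m), no spring: stays as left. Open above 1.4, shut below 0.25.
- lever_pivot (a point): Fixed point on the lever's hinge axis at the middle of its grip bar's length: (35, -113, 52) mm in the carrier's frame. Axes as the carrier's.
- lever_grip (a point): Centre of the lever's black grip bar, round, 18 mm across, 44 mm long along the carrier's y, 115 mm from the hinge axis (126 mm above the bench when shut, 167 mm when upright). The flat steel lever arm (14 x 10 mm) joins it 16 mm nearer the cheeks. Fingers behind or before it push the lever over, following its arc (a level push at the bar may jam).
- drum_center (a point): Centre of the worn sanding drum: brown abrasive cylinder 44 mm across, 110 mm long, axis along its own y, square 12 mm steel axle out to 84 mm from the centre at both ends; 0.25 to 0.5 kg. Starts in the carrier, its y along the carrier's y. On the landing bed it can be gripped from above across its 44 mm, at the middle of its length.
- drum: The worn sanding drum itself; origin at the drum's centre (as drum_center).
- saddle_empty: The empty wooden saddle, fixed, light wood: base 90 x 120 x 12 mm (x, y, z) with two upright V-blocks, 18 mm wide, at y +-33 to +-51 mm, the V running along the saddle's y, 45 degree faces, tops 38 mm high; between them fingers can go down to the base, 12 mm above the bench. Origin: centre of its underside.
- saddle_empty_seat (a point): Centre of a drum lying in the empty saddle, 47 mm above the bench; the drum's axis then lies along the saddle's y (either way round).
- spare_center (a point): Centre of the spare sanding drum, same shape, size and colour, lying in the other, identical saddle. To be left alone.
- gouge_wide_mid (a point): Middle of a carving gouge lying on the bench, 190 mm long, 22 mm high. Bystander.
- gouge_narrow_mid (a point): Middle of another gouge, 200 mm long, 22 mm high. Bystander.
- mallet: Wooden mallet lying on the bench, 245 mm long along its x, 70 mm high; origin under its handle, on the bench. Bystander.
- oilstone: Grey oilstone, 150 x 50 x 25 mm, origin at the centre of its underside. Bystander.
- oil_jar: Amber glass jar with a dark lid, 64 mm across, 90 mm high, origin at the centre of its underside. Bystander.
- sanding_block: Cork sanding block, 110 x 60 x 35 mm, origin at the centre of its underside. Bystander.
- offcut: Dark wood offcut, 140 x 50 x 40 mm, origin at the centre of its underside. Bystander.
Things that resemble listed ones, but are neither listed nor needed, are in the scene too. Leave any blue or orange look-alike of the drum alone.

How it is judged (in metres and radians):
On the way, in this order (a step that is already met when the one before it is completed fails the run):
1. the cam lever is flipped open (above 1.4 rad) while the drum still sits at the top of its slots (value of joint cam_lever above 1.4 rad and distance between drum_center and seat below 0.015 m), for 0.2 s.
2. the drum has come down out of the slots and lies still on the landing bed (distance between drum_center and landing below 0.018 m and linear speed of drum below 0.03 m/s), for 0.3 s.
3. the drum lies in the empty saddle, let go (x of drum_center in the frame of saddle_empty between -0.007 and 0.007 m and y of drum_center in the frame of saddle_empty between -0.025 and 0.025 m and z of drum_center in the frame of saddle_empty between 0.0411127 and 0.0531127 m and angle between the y axis of drum_center and the y axis of saddle_empty, either way round below 0.12 rad and contact force between the fingers and drum below 0.1 N and linear speed of drum below 0.03 m/s), for 0.3 s.
At the end, for the whole second after the job is handed in: The drum rests, let go, in the empty saddle's V: centre within 7 mm of its centre line, 25 mm of its middle lengthwise, 6 mm of resting height, axis within 0.12 rad; the cam lever is shut (below 0.25 rad); the spare drum is within 15 mm of its start (all of step 3 and value of joint cam_lever below 0.25 rad and distance of spare_center from where it was at the start of the episode below 0.015 m); the robot touches nothing.
It fails at once if the drum falls or is thrown (faster than 0.7 m/s while the fingers do not touch it) (linear speed of drum above 0.7 m/s and contact force between the fingers and drum below 0.05 N).
It fails at once if the spare drum is moved more than 15 mm (distance of spare_center from where it was at the start of the episode above 0.015 m).
It fails at once if a bystander is moved more than 30 mm (distance of any of mallet, oilstone, oil_jar, sanding_block, offcut, gouge_wide_mid, gouge_narrow_mid from where it was at the start of the episode above 0.03 m).
It also fails if it takes over 72 s, if anything falls off the work surface, if the arm or the gripper's body presses on something with over 40 N, if the wrist force passes 120 N, or if a joint passes its speed limit or range.

## Working session

There is one attempt and no reset: what is moved stays moved. The work goes in short steps, Python scripts to look and compute and a shell command to move; the robot and the scene stay as the last step left them, time stands still between calls to the robot, and variables do not carry over. Pictures are saved under pics/ and viewed, and the job is handed in when it is done.

```bash
ls; mkdir -p pics
python3 - <<'E'
from bench import r
import cv2,json
print(r.sense())
for n in ("scene","side","wrist"):
    s=r.snapshot(n); cv2.imwrite(f"pics/{n}0.png",s["pixels"][:,:,::-1]); print(n,s["intrinsics"].tolist(),s["extrinsics"].round(4).tolist())
E
```

```text
pics
{'time': 0.0, 'joint_pos': array([-8.07516867e+01,  7.51610530e+00,  8.53313275e+01,  5.39234905e-04,
        8.72614838e+01, -4.89240551e+00]), 'qd': array([-0.08389038,  0.06661034,  0.0150681 , -0.00352799,  0.08349557,
        0.01612577]), 'joint_efforts': array([-1.85049699e-03, -5.69397640e+01, -5.00557995e+01, -3.54219583e-04,
        1.43354145e-02, -2.59149647e-05]), 'tool_pos': array([ 146.52290414, -581.25068861,  230.21441152]), 'tcp_rot': array([-1.79891526e+02, -9.82554021e-03,  1.41406832e+01]), 'ft_force': array([-0.01213253, -0.18072414, -0.05826593]), 'wrist_torque': array([-0.05420679, -0.01448695,  0.01195069]), 'finger_gap': 85.39199262133401}
scene [[496.2337540494764, 0.0, 326.8204159444326], [0.0, 496.2337540494764, 233.2567342422086], [0.0, 0.0, 1.0]] [[-0.8724, 0.3262, -0.364, 907.9162], [0.4886, 0.5996, -0.6338, 690.9852], [0.0115, -0.7308, -0.6825, 920.9321], [0.0, 0.0, 0.0, 1.0]]
side [[511.76860099973936, 0.0, 322.2580906888755], [0.0, 511.76860099973936, 238.52967401371532], [0.0, 0.0, 1.0]] [[-0.8594, -0.3432, 0.379, 26.0148], [-0.5113, 0.5819, -0.6324, 722.286], [-0.0035, -0.7373, -0.6756, 943.461], [0.0, 0.0, 0.0, 1.0]]
wrist [[355.1651661907963, 0.0, 324.8875926531039], [0.0, 355.1651661907963, 243.16140305025706], [0.0, 0.0, 1.0]] [[0.2442, -0.9315, -0.2695, 215.1398], [-0.9697, -0.2355, -0.0646, -563.8126], [-0.0033, 0.2771, -0.9608, 372.0601], [0.0, 0.0, 0.0, 1.0]]
```

View pics/scene0.png

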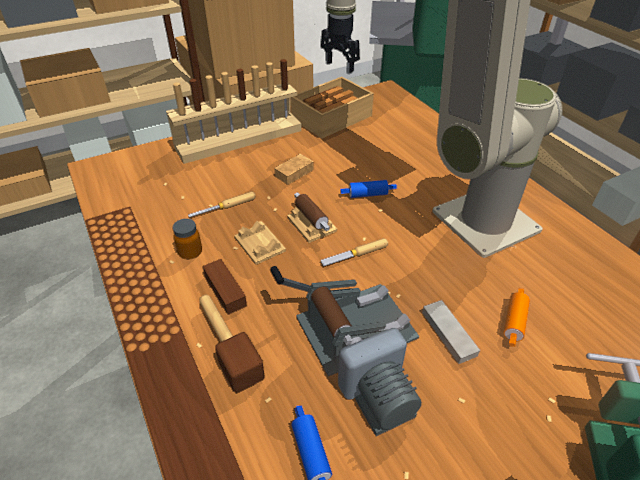

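View pics/side0.png

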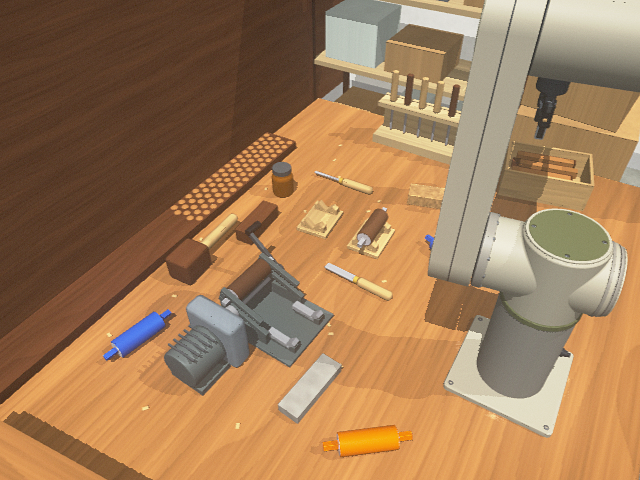

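View pics/wrist0.png

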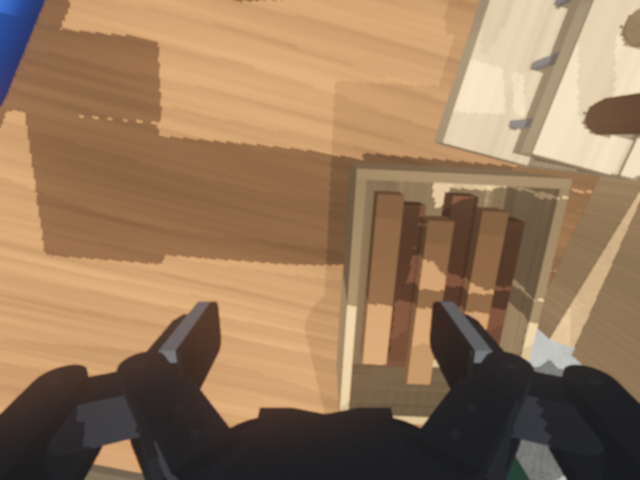

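The scene view shows the carrier at about (355,325), its lever grip at (277,271), the empty saddle at (259,241) and the spare drum at (312,211). I'll enlarge those areas.

Run:
```python
import cv2
a=cv2.imread("pics/scene0.png");b=cv2.imread("pics/side0.png")
cv2.imwrite("pics/c1.png",cv2.resize(a[200:400,225:425],None,fx=3,fy=3,interpolation=2)) 
cv2.imwrite("pics/c2.png",cv2.resize(b[180:400,160:400],None,fx=2.7,fy=2.7,interpolation=2))
```

```text
(no output)
```

View pics/c1.png

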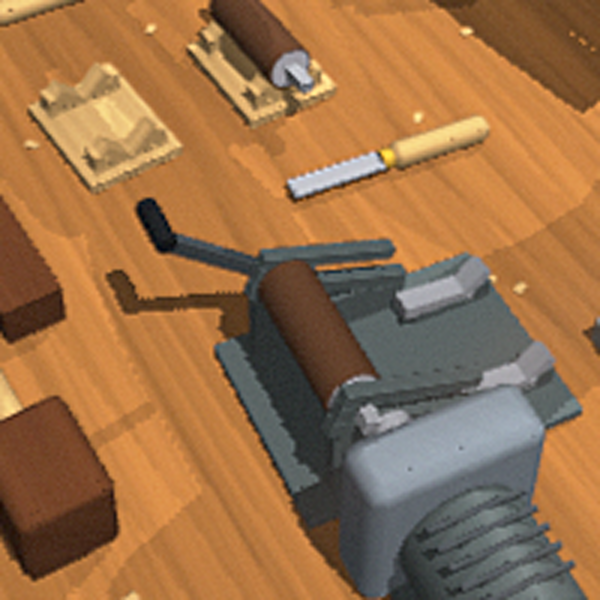

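View pics/c2.png

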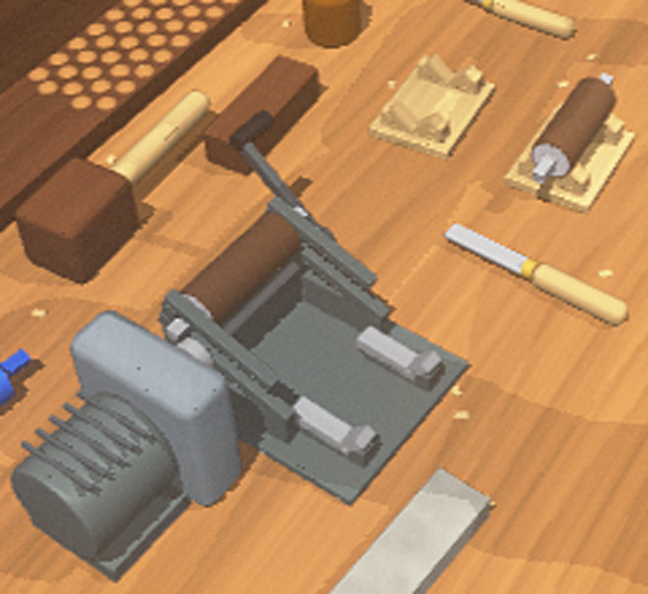

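```bash
cat > h.py <<'E'
import numpy as np,cv2
from scipy.optimize import least_squares
from scipy.spatial.transform import Rotation as R
def ray(s,uv):
    d=np.linalg.inv(s["intrinsics"])@np.array([*uv,1.]); E=np.array(s["extrinsics"]); return E[:3,3],E[:3,:3]@d
def onz(s,uv,z):
    o,d=ray(s,uv); return o+d*(z-o[2])/d[2]
def proj(s,P):
    E=np.linalg.inv(np.array(s["extrinsics"])); P=np.atleast_2d(P); c=P@E[:3,:3].T+E[:3,3]; p=c@np.array(s["intrinsics"]).T; return p[:,:2]/p[:,2:]
def T(p,L):
    L=np.atleast_2d(L).astype(float); a=p[2]; c,s_=np.cos(a),np.sin(a)
    return np.c_[p[0]+c*L[:,0]-s_*L[:,1],p[1]+s_*L[:,0]+c*L[:,1],L[:,2]]
def fit(obs,p0):
    f=lambda p:np.concatenate([(proj(s,T(p,L))[0]-uv) for s,L,uv in obs])
    o=least_squares(f,p0,loss='soft_l1'); return o.x,o.fun.reshape(-1,2)
E
python3 - <<'E'
from h import *; from bench import r
A=r.snapshot("scene");B=r.snapshot("side")
a=lambda u,v:np.array([225+u/3-.33,200+v/3-.33]); b=lambda u,v:np.array([160+u/2.7-.3,180+v/2.7-.3])
for n,p in dict(L=a(28,110),T=a(108,63),R=a(182,148),B=a(97,185)).items(): print('A',n,onz(A,p,12).round(1))
for n,p in dict(L=b(370,130),B=b(447,153),R=b(495,85)).items(): print('B',n,onz(B,p,12).round(1))
obs=[(A,(-132,85,10),a(582,407)),(A,(-132,-85,10),a(455,252)),(A,(92,-85,10),a(217,347)),(A,(123.1,-113,126),a(155,224)),
(B,(-132,85,10),b(347,498)),(B,(-132,-85,10),b(468,362)),(B,(123.1,-113,126),b(250,131))]
x,f=fit(obs,[600,100,0]); print(x,f.round(1))
print(onz(A,a(582,407),10),onz(B,b(347,498),10))
E
```

```text
A L [ 645.8 -260.6   12. ]
A T [ 558.3 -284.4   12. ]
A R [ 546.9 -152.4   12. ]
A B [ 628.8 -146.8   12. ]
B L [ 631.4 -151.3   12. ]
B B [ 546.  -161.2   12. ]
B R [ 556.5 -279.3   12. ]
[ 5.32253072e+02  1.35636764e+02 -6.86446931e-02] [[-0.6 -0.1]
 [ 3.4 -1.2]
 [-2.3 -1.9]
 [-1.8  0.9]
 [ 0.3  2. ]
 [ 0.   0.6]
 [-0.1  1. ]]
[405.29484475 230.36883152  10.        ] [409.60603251 225.70719057  10.        ]
```

```bash
cat > ov.py <<'E'
from h import *
def lines(s,img,segs,sc,ox,oy,col):
    for P,Q in segs:
        p=(proj(s,np.array([P,Q]))-[ox,oy]+.5)*sc-.5
        cv2.line(img,tuple(int(round(v*8)) for v in p[0]),tuple(int(round(v*8)) for v in p[1]),col,1,cv2.LINE_AA,3)
def box(p,x0,x1,y0,y1,z0,z1):
    c=[(x,y,z) for x in(x0,x1) for y in(y0,y1) for z in(z0,z1)]; w=T(p,c); return [(w[i],w[j]) for i in range(8) for j in range(i) if sum(a!=b for a,b in zip(c[i],c[j]))==1]
def cyl(p,c,r,h,n=24):
    S=[];t=np.linspace(0,2*np.pi,n+1)
    for y in (-h,h):
        w=T(p,np.c_[c[0]+r*np.cos(t),c[1]+y+0*t,c[2]+r*np.sin(t)]); S+=list(zip(w[:-1],w[1:]))
    return S
def carrier(p): 
    return box(p,-132,92,-85,85,0,10)+cyl(p,(45,0,90),22,55)+cyl(p,(123.1,-113,126),9,22)+box(p,45,45,-84,84,90,90)
def saddle(p):
    S=box(p,-45,45,-60,60,0,12)+cyl(p,(0,0,47),22,55)
    return S
def crop(s,x0,y0,w,h,sc,segs,fn,col=(0,255,255)):
    im=cv2.resize(np.ascontiguousarray(s["pixels"][y0:y0+h,x0:x0+w,::-1]),None,fx=sc,fy=sc,interpolation=2)
    lines(s,im,segs,sc,x0,y0,col); cv2.imwrite(fn,im)
E
python3 - <<'E'
from ov import *; from bench import r
A=r.snapshot("scene");B=r.snapshot("side")
c=[532.3,135.6,-.0686]; s=[593,-214,.09]
S=carrier(c)+saddle(s)
crop(A,225,210,200,150,4,S,"pics/o1.png"); crop(B,210,180,200,150,4,S,"pics/o2.png")
E
```

```text
(no output)
```

View pics/o1.png

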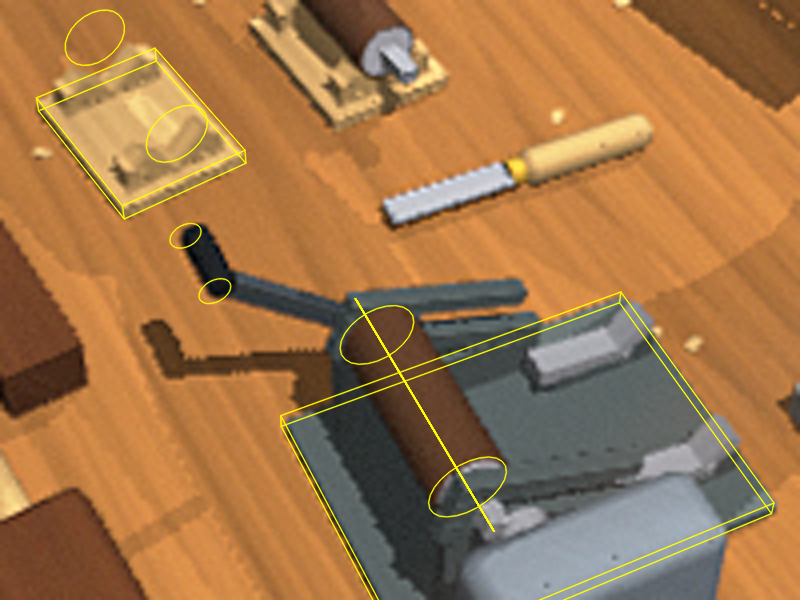

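View pics/o2.png

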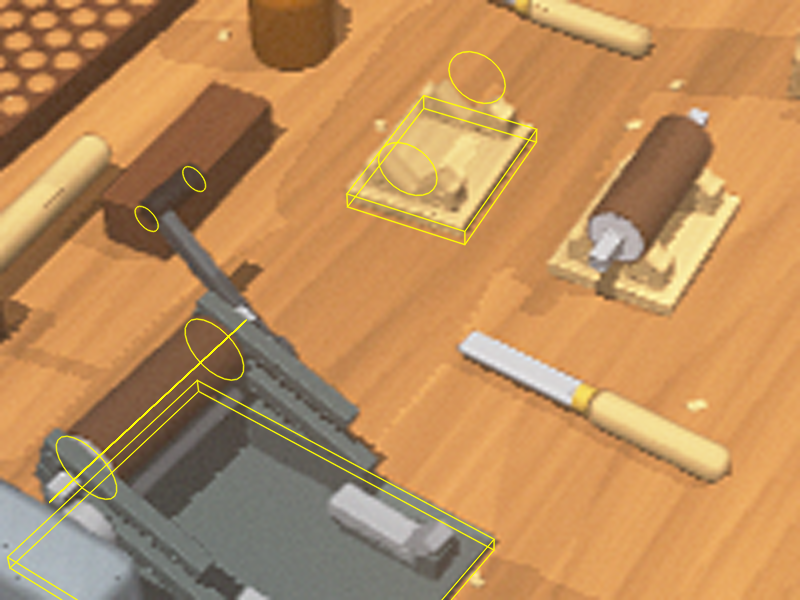

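```bash
cat > go.py <<'E'
from h import *
from bench import r
C=[532.3,135.6,-.0686]
def row(x,y,z,yaw,q=None):
    s=q or r.sense(); R0=R.from_euler('xyz',s['tcp_rot'],degrees=True); Rt=R.from_euler('xyz',[180,0,yaw],degrees=True)
    d=R0.inv().apply(np.array([x,y,z])-s['tool_pos'])/250; w=(R0.inv()*Rt).as_rotvec()/np.pi
    return np.r_[d,w].round(4).tolist()
E
python3 - <<'E'
from go import *
A=r.snapshot("scene");B=r.snapshot("side")
print("grip",T(C,[(123,-113,126),(35,-113,52),(45,0,90),(-90.5,0,49.5)]))
# spare ends / rack
print("spare near end",onz(A,(225+390/4,210+50/4),47),onz(B,(210+617/4,180+235/4),47))
print("spare far", onz(B,(210+690/4,180+130/4),47))
print("mallet head", onz(A,(238,340),70), "rack", onz(A,(300,125),20),onz(A,(180,155),20))
print(row(500,-300,300,86))
E
```

```text
grip [[647.26497545  14.43459892 126.        ]
 [559.4719565   20.46666521  52.        ]
 [577.19415742 132.51542065  90.        ]
 [442.01286119 141.80343181  49.5       ]]
spare near end [ 431.53008505 -162.41176012   47.        ] [ 434.74918772 -171.37242963   47.        ]
spare far [ 440.56473135 -291.62925636   47.        ]
mallet head [768.763069    92.21236291  70.        ] rack [ 240.43364293 -669.92098662   20.        ] [ 659.58165421 -687.25195324   20.        ]
[1.6462, -0.7476, -0.275, -0.0, -0.0, -0.3992]
```

Run:
```python
from go import *
print(row(340,-340,300,50))
```

```text
[0.9865, -0.7488, -0.2751, -0.0001, -0.0, -0.1992]
```

```bash
python3 -m jog '[[0.987,-0.749,-0.275,0,0,-0.2],[0.987,-0.749,-0.275,0,0,-0.2],[0.987,-0.749,-0.275,0,0,-0.2],[0.987,-0.749,-0.275,0,0,-0.2],[0.987,-0.749,-0.275,0,0,-0.2],[0.987,-0.749,-0.275,0,0,-0.2],[0.987,-0.749,-0.275,0,0,-0.2],[0.987,-0.749,-0.275,0,0,-0.2]]' 0.35
python3 - <<'E'
from go import *
print(row(645,-75,250,86))
E
```

```text
time: 1.25
tool_pos: [341.9, -338.4, 301.4]
tcp_rot: [179.9, -0.0, 50.4]
ft_force: [-1.2, -0.5, -1.5]
finger_gap: 30.0
[1.5847, 0.261, 0.2063, 0.0008, 0.0002, -0.198]
```

Run:
```python
from go import *
print(row(590,-220,280,86))
```

```text
[0.9977, 0.4618, 0.0868, 0.0008, 0.0002, -0.198]
```

```bash
python3 -m jog '[[0.99,0.46,0.087,0,0,-0.198],[0.99,0.46,0.087,0,0,-0.198],[0.99,0.46,0.087,0,0,-0.198],[0.99,0.46,0.087,0,0,-0.198],[0.99,0.46,0.087,0,0,-0.198],[0.99,0.46,0.087,0,0,-0.198],[0.99,0.46,0.087,0,0,-0.198],[0.99,0.46,0.087,0,0,-0.198]]'
python3 - <<'E'
from ov import *; from go import *
s=r.snapshot("wrist"); crop(s,0,0,640,480,1.25,saddle([593,-214,.09])[:12]+carrier(C),"pics/w1.png")
print(row(645,0,260,86))
E
```

```text
time: 2.05
tool_pos: [586.6, -224.5, 277.2]
tcp_rot: [-179.9, -0.0, 85.8]
ft_force: [-0.5, 0.3, -0.1]
finger_gap: 29.6
[0.9147, 0.1675, 0.0705, -0.0004, 0.0001, -0.0015]
```

View pics/w1.png

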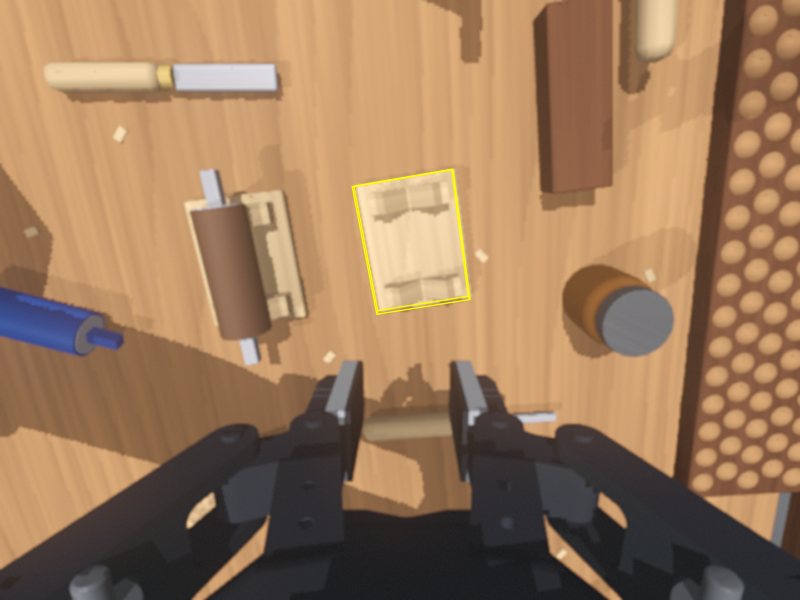

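The wrist view confirms the saddle fit at (593,-214, 5.2°): its outline lies on the base at (410,240). Next I'll hover near the lever grip.

```bash
python3 -m jog '[[0.91,0.167,0.07,0,0,0],[0.91,0.167,0.07,0,0,0],[0.91,0.167,0.07,0,0,0],[0.91,0.167,0.07,0,0,0],[0.91,0.167,0.07,0,0,0],[0.91,0.167,0.07,0,0,0],[0.91,0.167,0.07,0,0,0],[0.91,0.167,0.07,0,0,0]]'
python3 - <<'E'
from ov import *; from go import *
s=r.snapshot("wrist"); crop(s,0,0,640,480,1.25,carrier(C),"pics/w2.png")
E
```

```text
time: 2.9
tool_pos: [645.1, -2.0, 261.3]
tcp_rot: [180.0, 0.0, 85.7]
ft_force: [-0.6, 0.7, 0.1]
finger_gap: 29.7
```

View pics/w2.png

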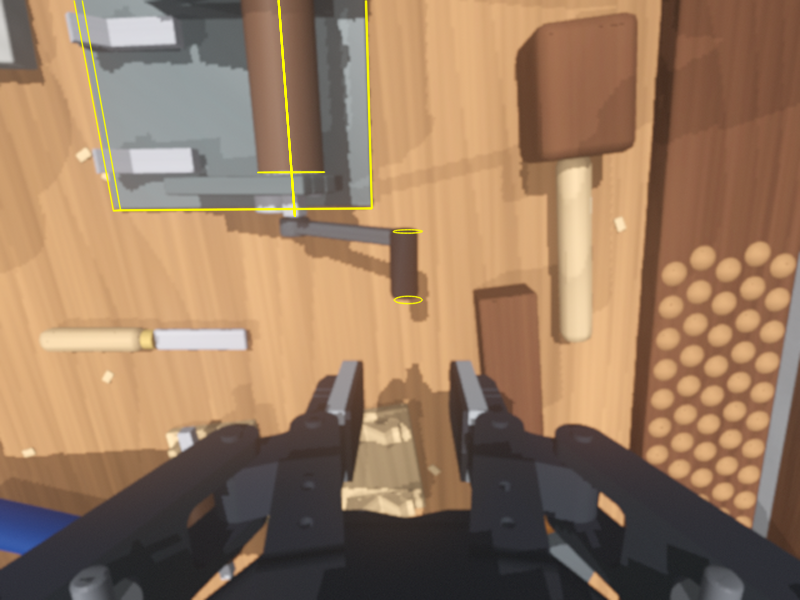

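Run:
```python
from go import *
print(row(645.5,9,185,86.1)); print(row(645.5,9,104,86.1))
for a in (50,60,70,80,90,100,110,120,130,140,143): t=np.radians(a);t0=np.radians(40);print(a,(115*(np.cos(t)-np.cos(t0))/250).round(3),(-115*(np.sin(t)-np.sin(t0))/250).round(3))
```

```text
[0.0443, -0.0022, 0.3051, 0.0002, 0.0002, -0.0025]
[0.0445, -0.0024, 0.6291, 0.0002, 0.0002, -0.0025]
50 -0.057 -0.057
60 -0.122 -0.103
70 -0.195 -0.137
80 -0.273 -0.157
90 -0.352 -0.164
100 -0.432 -0.157
110 -0.51 -0.137
120 -0.582 -0.103
130 -0.648 -0.057
140 -0.705 -0.0
143 -0.72 0.019
```

```bash
python3 -m jog '[[0.044,-0.002,0.2,0,0,-0.0025],[0.044,-0.002,0.305,0,0,-0.0025],[0.044,-0.002,0.305,0,0,-0.0025],[0.044,-0.002,0.38,0,0,-0.0025],[0.044,-0.002,0.46,0,0,-0.0025],[0.044,-0.002,0.54,0,0,-0.0025],[0.044,-0.002,0.6,0,0,-0.0025],[0.044,-0.002,0.63,0,0,-0.0025],[0.044,-0.002,0.63,0,0,-0.0025],[0.044,-0.002,0.63,0,0,-0.0025]]'
python3 - <<'E'
from ov import *; from go import *
s=r.snapshot("wrist"); crop(s,0,0,640,480,1.25,[],"pics/w3.png")
s=r.snapshot("side"); crop(s,180,150,160,120,5,[],"pics/s3.png")
E
```

```text
time: 3.95
tool_pos: [646.4, 10.9, 104.6]
tcp_rot: [179.9, 0.0, 86.2]
ft_force: [0.3, 0.0, 0.5]
finger_gap: 29.7
```

View pics/w3.png

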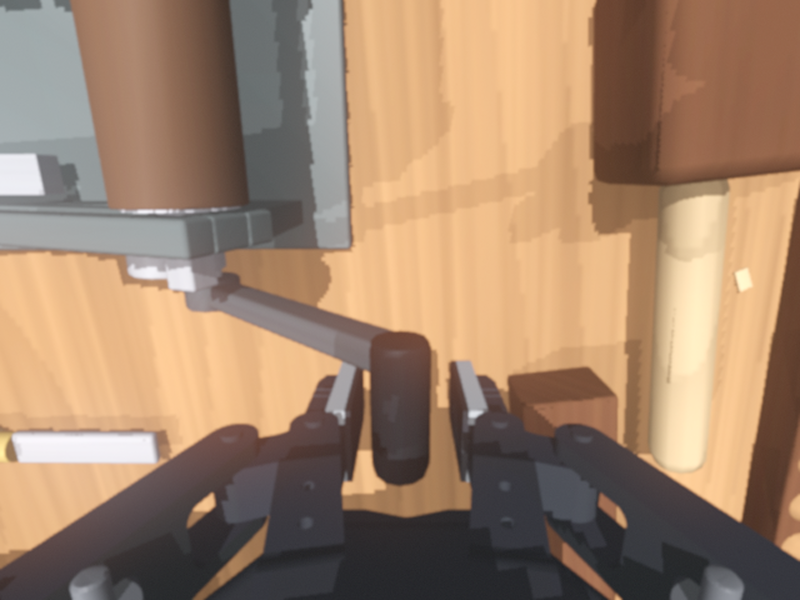

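View pics/s3.png

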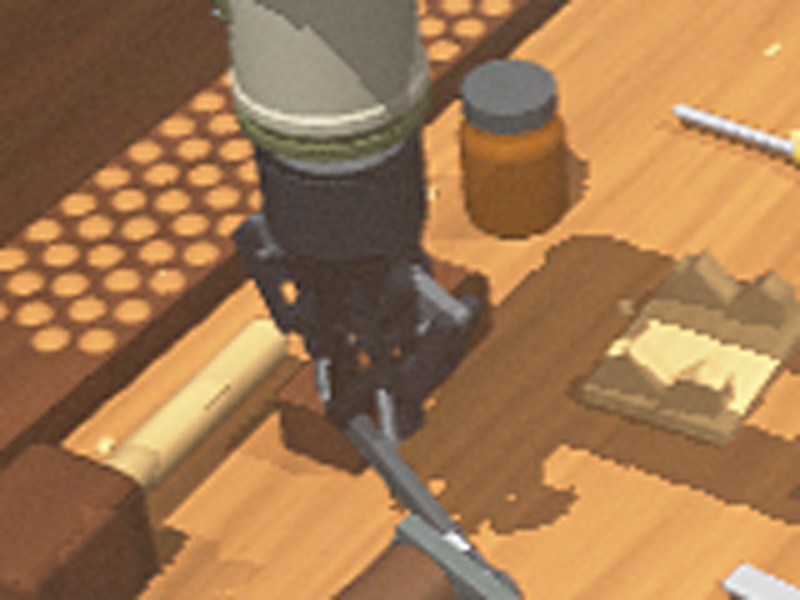

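The wrist view shows the black bar at (400,405), centred between the two fingers. I'll follow its arc to flip the lever open.

```bash
python3 -m jog '[[-0.008,-0.057,-0.057,0,0,0],[-0.008,-0.122,-0.103,0,0,0],[-0.008,-0.195,-0.137,0,0,0],[-0.008,-0.273,-0.157,0,0,0],[-0.008,-0.352,-0.164,0,0,0],[-0.008,-0.432,-0.157,0,0,0],[-0.008,-0.51,-0.137,0,0,0],[-0.008,-0.582,-0.103,0,0,0],[-0.008,-0.648,-0.057,0,0,0],[-0.008,-0.705,0,0,0,0]]'; python3 -m jog '[[0,-0.018,0.02,0,0,0],[0,-0.018,0.02,0,0,0],[0,-0.018,0.02,0,0,0]]'
python3 - <<'E'
from ov import *; from go import *
s=r.snapshot("wrist"); crop(s,0,0,640,480,1.25,[],"pics/w4.png")
E
```

```text
time: 5.05
tool_pos: [471.3, 20.7, 105.4]
tcp_rot: [179.7, 0.0, 86.2]
ft_force: [1.5, -0.0, 1.5]
finger_gap: 29.5
time: 5.35
tool_pos: [465.9, 21.0, 99.2]
tcp_rot: [180.0, -0.0, 86.2]
ft_force: [0.2, 0.2, 0.2]
finger_gap: 30.1
```

View pics/w4.png

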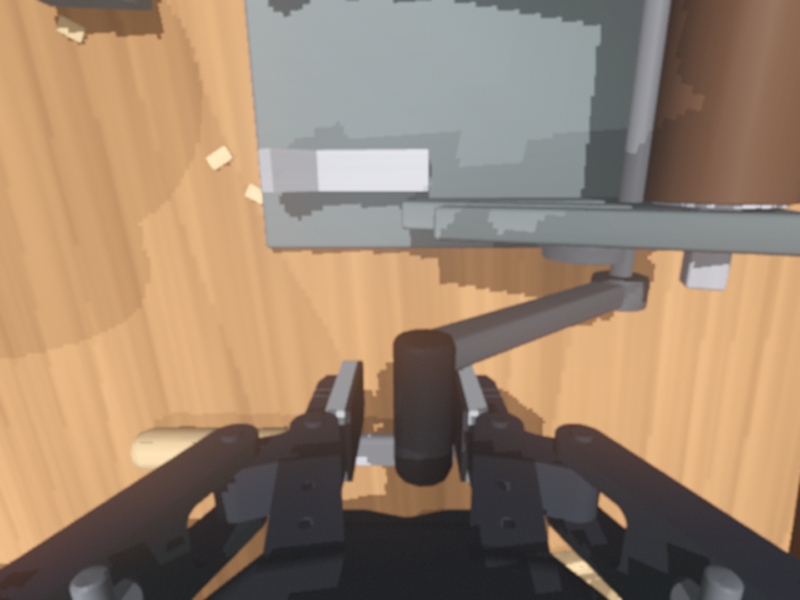

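Run:
```python
from go import *
print(row(467,21,200,86.1));print(row(621,129,200,86.1)); print(row(621,129,80,86.1))
```

```text
[0.0004, 0.0044, -0.4036, 0.0002, -0.0, 0.0007]
[0.472, 0.5907, -0.4032, 0.0002, -0.0, 0.0007]
[0.4719, 0.5903, 0.0768, 0.0002, -0.0, 0.0007]
```

```bash
python3 -m jog '[[0,0.004,-0.2,0,0,0],[0,0.004,-0.4,0,0,0],[0.14,0.15,-0.4,0,0,0],[0.28,0.3,-0.4,0,0,0],[0.4,0.45,-0.4,0,0,0],[0.472,0.59,-0.4,0,0,0],[0.472,0.59,-0.4,0,0,0],[0.472,0.59,-0.4,0,0,0],[0.472,0.59,-0.4,0,0,0]]' 0
python3 - <<'E'
from ov import *; from go import *
s=r.snapshot("wrist"); crop(s,0,0,640,480,1.25,[],"pics/w5.png")
s=r.snapshot("scene"); crop(s,250,220,200,150,4,[],"pics/a5.png")
E
```

```text
time: 6.3
tool_pos: [619.9, 128.7, 198.4]
tcp_rot: [-180.0, 0.0, 86.2]
ft_force: [0.1, -0.7, -0.4]
finger_gap: 0.1
```

View pics/w5.png

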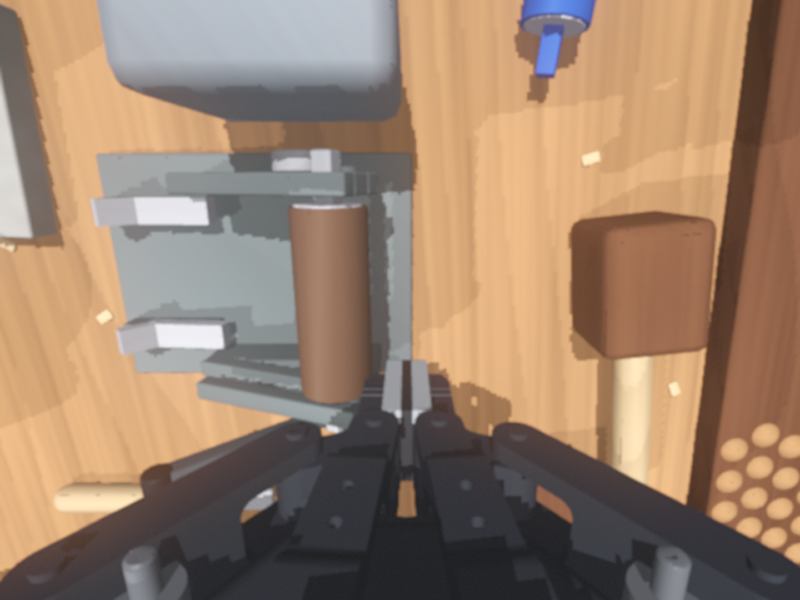

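View pics/a5.png

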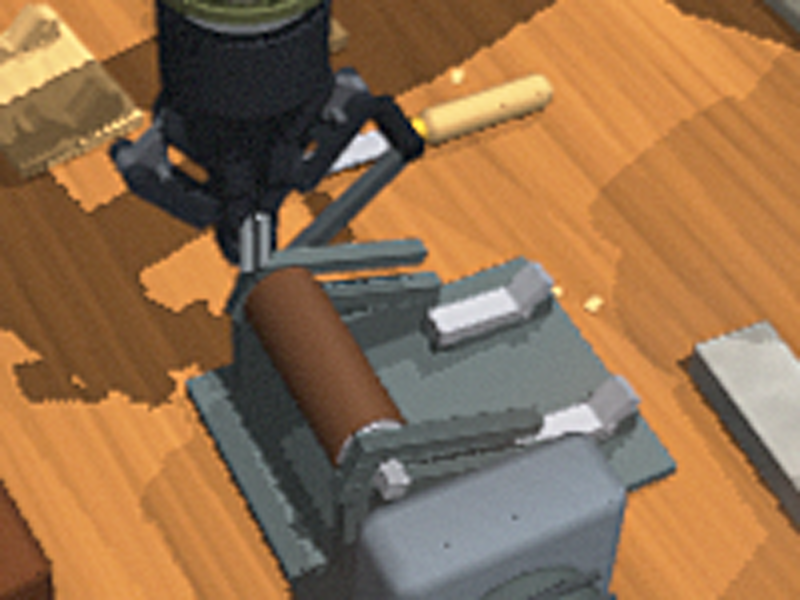

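The lever now leans to the front, with its grip at (405,130), and the drum is still seated. The shut fingers are behind it, so I'll descend between the cheeks.

```bash
python3 -m jog '[[0.003,0.012,0.12,0,0,0],[0.003,0.012,0.24,0,0,0],[0.003,0.012,0.36,0,0,0],[0.003,0.012,0.44,0,0,0],[0.003,0.012,0.474,0,0,0],[0.003,0.012,0.474,0,0,0],[0.003,0.012,0.474,0,0,0]]'
python3 - <<'E'
from ov import *; from go import *
s=r.snapshot("side"); crop(s,180,200,160,120,5,[],"pics/s6.png")
s=r.snapshot("wrist"); crop(s,0,0,640,480,1.25,[],"pics/w6.png")
E
```

```text
time: 7.1
tool_pos: [624.0, 129.5, 81.7]
tcp_rot: [179.9, -0.0, 86.2]
ft_force: [-0.2, 0.1, 0.1]
finger_gap: 0.1
```

View pics/w6.png

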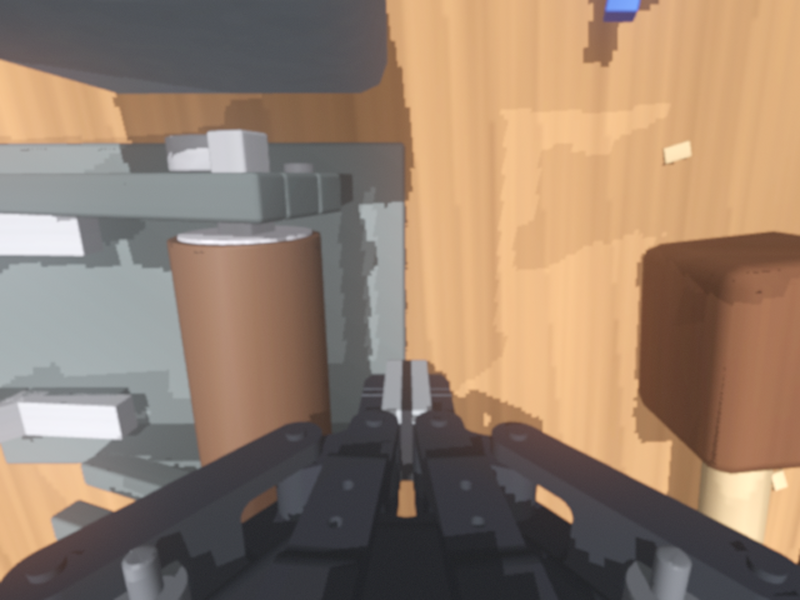

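View pics/s6.png

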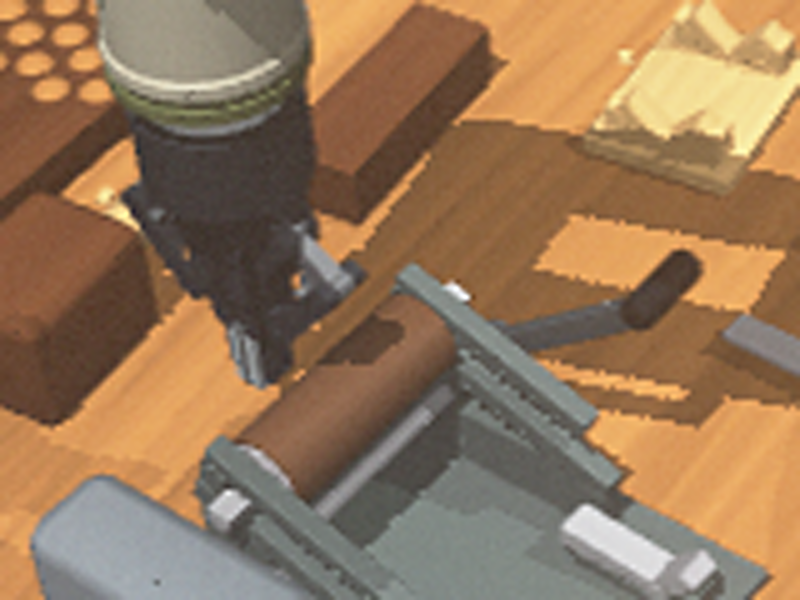

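```bash
python3 -m jog '[[0,-0.016,-0.008,0,0,0],[0,-0.032,-0.008,0,0,0],[0,-0.036,-0.008,0,0,0],[0,-0.036,-0.008,0,0,0]]'; python3 -m jog '[[0,-0.008,0,0,0,0],[0,-0.012,0,0,0,0],[0,-0.012,0,0,0,0]]';  python3 -m jog '[[0,-0.008,0,0,0,0],[0,-0.012,0,0,0,0],[0,-0.012,0,0,0,0]]'
```

```text
time: 7.6
tool_pos: [614.0, 130.3, 82.0]
tcp_rot: [180.0, -0.0, 86.2]
ft_force: [-0.4, -0.0, 0.3]
finger_gap: -0.2
time: 7.9
tool_pos: [611.1, 130.4, 81.7]
tcp_rot: [-180.0, -0.0, 86.2]
ft_force: [1.0, 0.2, -0.6]
finger_gap: 0.1
time: 8.2
tool_pos: [608.1, 130.6, 81.7]
tcp_rot: [-180.0, 0.0, 86.2]
ft_force: [0.8, 0.4, -0.4]
finger_gap: 0.1
```

```bash
python3 -m jog '[[0,-0.025,-0.004,0,0,0],[0,-0.05,0.006,0,0,0],[0,-0.075,0.017,0,0,0],[0,-0.1,0.027,0,0,0],[0,-0.125,0.038,0,0,0],[0,-0.15,0.048,0,0,0],[0,-0.175,0.057,0,0,0],[0,-0.2,0.066,0,0,0],[0,-0.2,0.066,0,0,0]]'
python3 - <<'E'
from ov import *; from go import *
s=r.snapshot("side"); crop(s,180,200,160,120,5,[],"pics/s7.png")
E
```

```text
time: 9.1
tool_pos: [557.1, 133.9, 64.6]
tcp_rot: [-179.9, 0.0, 86.2]
ft_force: [0.0, 0.3, 0.7]
finger_gap: -0.2
```

View pics/s7.png

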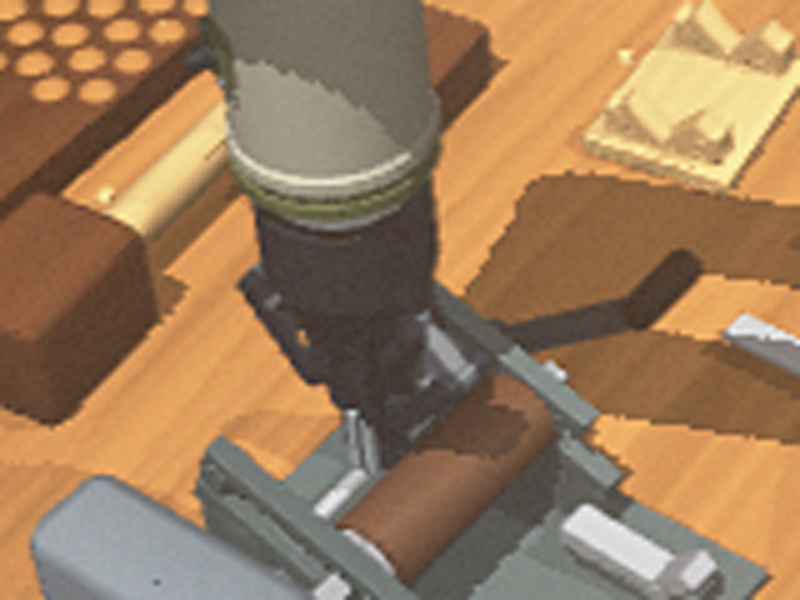

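```bash
python3 -m jog '[[0,-0.025,0.009,0,0,0],[0,-0.05,0.018,0,0,0],[0,-0.075,0.028,0,0,0],[0,-0.1,0.037,0,0,0],[0,-0.125,0.046,0,0,0],[0,-0.15,0.055,0,0,0],[0,-0.175,0.064,0,0,0],[0,-0.2,0.073,0,0,0],[0,-0.2,0.073,0,0,0]]'
python3 - <<'E'
from ov import *; from go import *
s=r.snapshot("side"); crop(s,180,200,160,120,5,cyl(C,(-90.5,0,49.5),22,55),"pics/s8.png")
E
```

```text
time: 10.05
tool_pos: [507.1, 137.2, 46.4]
tcp_rot: [-179.9, 0.0, 86.2]
ft_force: [-0.5, -0.5, 0.2]
finger_gap: 0.3
```

View pics/s8.png

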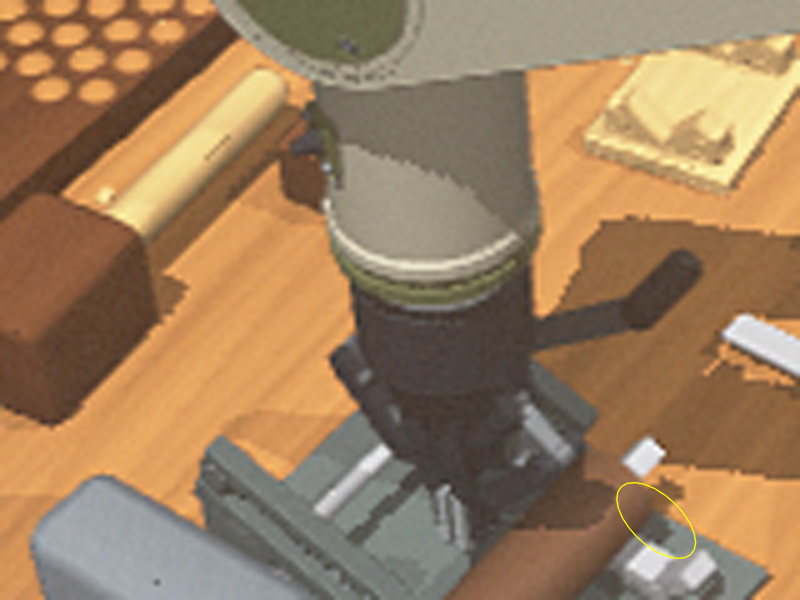

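```bash
python3 -m jog '[[0,-0.02,0.007,0,0,0],[0,-0.04,0.008,0,0,0],[0,-0.06,0.009,0,0,0],[0,-0.08,0.01,0,0,0],[0,-0.096,0.01,0,0,0],[0,-0.096,0.01,0,0,0],[0,-0.096,0.01,0,0,0]]'
python3 - <<'E'
from ov import *; from go import *
s=r.snapshot("side"); crop(s,220,220,160,120,5,cyl(C,(-90.5,0,49.5),22,55),"pics/s9.png")
E
```

```text
time: 10.8
tool_pos: [484.6, 138.8, 44.7]
tcp_rot: [180.0, -0.0, 86.2]
ft_force: [0.3, -0.3, 0.3]
finger_gap: -0.4
```

View pics/s9.png

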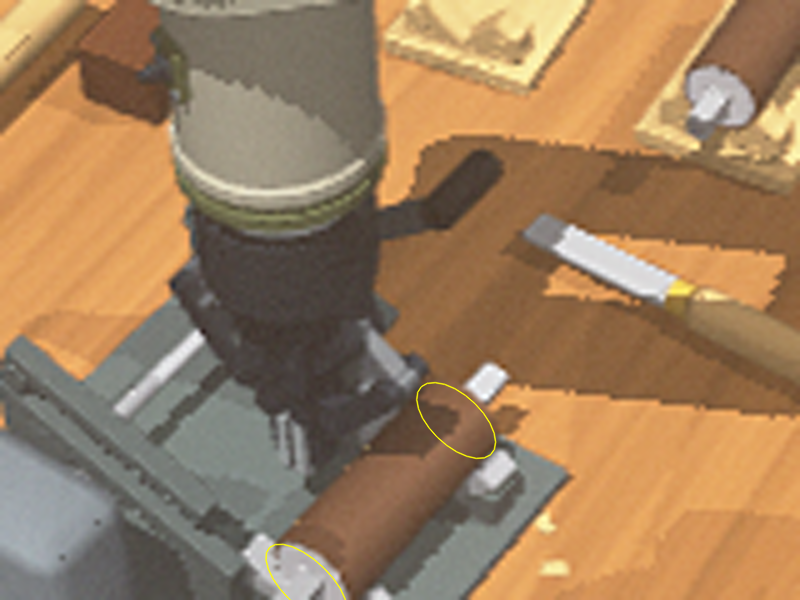

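```bash
python3 -m jog '[[0,-0.01,0,0,0,0],[0,-0.02,0,0,0,0],[0,-0.02,0,0,0,0],[0,-0.02,0,0,0,0]]';python3 -m jog '[[0,0.04,-0.02,0,0,0],[0,0.08,-0.2,0,0,0],[0,0.08,-0.4,0,0,0],[0,0.08,-0.6,0,0,0],[0,0.08,-0.65,0,0,0],[0,0.08,-0.65,0,0,0],[0,0.08,-0.65,0,0,0]]'
python3 - <<'E'
from ov import *; from go import *
s=r.snapshot("scene"); crop(s,280,220,160,120,5,cyl(C,(-90.5,0,49.5),22,55),"pics/a10.png")
s=r.snapshot("wrist"); crop(s,0,0,640,480,1.25,cyl(C,(-90.5,0,49.5),22,55),"pics/w10.png")
E
```

```text
time: 11.25
tool_pos: [479.5, 139.1, 44.6]
tcp_rot: [180.0, -0.0, 86.2]
ft_force: [-0.7, 0.8, 0.6]
finger_gap: -0.3
time: 11.95
tool_pos: [499.4, 137.6, 206.2]
tcp_rot: [-180.0, 0.0, 86.2]
ft_force: [-1.0, 0.7, -0.4]
finger_gap: -0.4
```

View pics/a10.png

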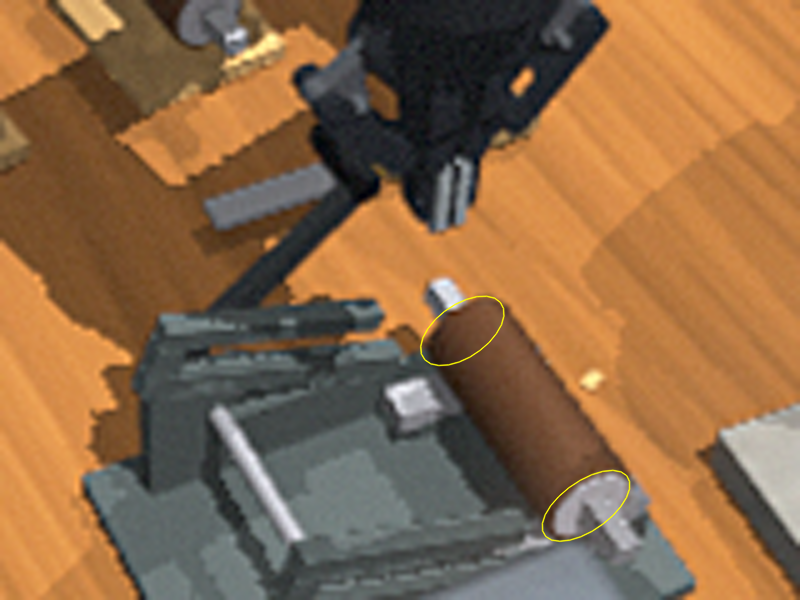

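View pics/w10.png

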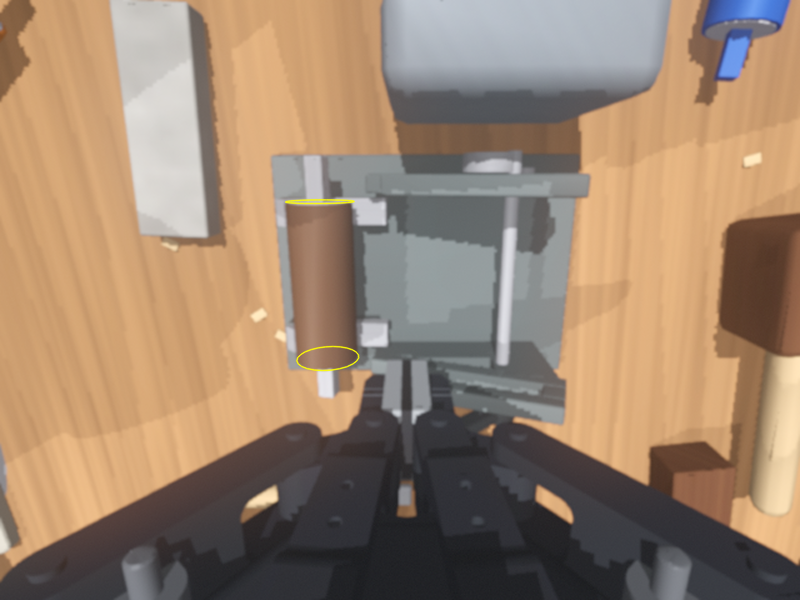

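The drum lies on the landing bed, on the overlay of the expected pose in both views. Next is the grasp.

Run:
```python
from go import *
print(row(441.5,141,150,86.1));print(row(441.5,141,28,86.1))
```

```text
[-0.0009, -0.2271, 0.2193, -0.0012, 0.0003, 0.0007]
[-0.0004, -0.2253, 0.7073, -0.0012, 0.0003, 0.0007]
```

```bash
python3 -m jog '[[0,-0.12,0,0,0,0],[0,-0.225,0.1,0,0,0],[0,-0.225,0.22,0,0,0],[0,-0.225,0.22,0,0,0],[0,-0.225,0.22,0,0,0],[0,-0.225,0.34,0,0,0],[0,-0.225,0.46,0,0,0],[0,-0.225,0.58,0,0,0],[0,-0.225,0.67,0,0,0],[0,-0.225,0.706,0,0,0]]' 1; python3 -m jog '[[0,0,0,0,0,0],[0,0,0,0,0,0],[0,0,0,0,0,0]]'
python3 - <<'E'
from ov import *; from go import *
s=r.snapshot("wrist"); crop(s,0,0,640,480,1.25,[],"pics/w11.png")
E
```

```text
time: 13.05
tool_pos: [443.0, 141.2, 29.4]
tcp_rot: [-179.9, 0.0, 86.2]
ft_force: [-0.3, -0.7, 0.1]
finger_gap: 85.2
time: 13.35
tool_pos: [445.0, 141.8, 32.4]
tcp_rot: [179.8, -0.0, 86.2]
ft_force: [0.2, 0.2, 0.7]
finger_gap: 85.2
```

View pics/w11.png

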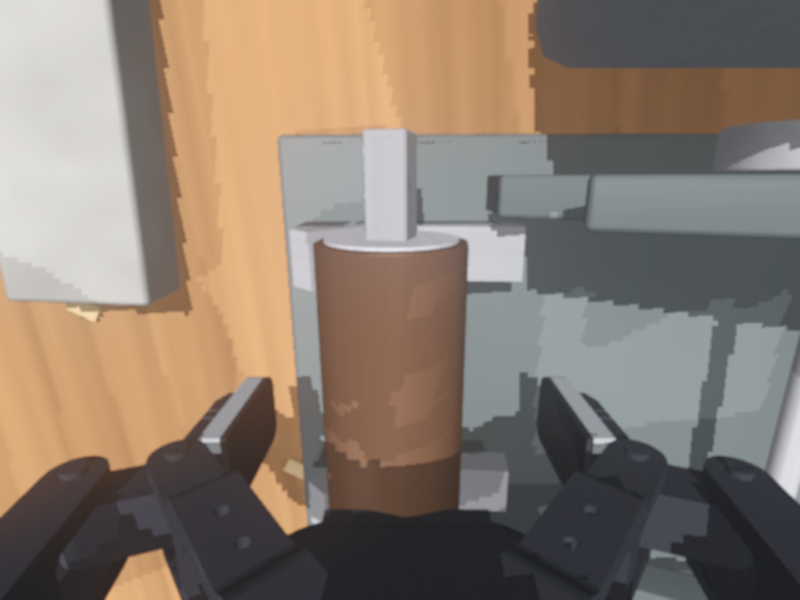

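```bash
python3 -m jog '[[0,-0.01,0.012,0,0,0],[0,-0.01,0.012,0,0,0],[0,-0.01,0.012,0,0,0],[0,-0.01,0.012,0,0,0]]'; python3 -m jog '[[0,0,0,0,0,0],[0,0,0,0,0,0],[0,0,0,0,0,0],[0,0,0,0,0,0],[0,0,0,0,0,0],[0,0,0,0,0,0],[0,0,0,0,0,0],[0,0,0,0,0,0],[0,0,0,0,0,0],[0,0,0,0,0,0]]' 0 50
```

```text
time: 13.8
tool_pos: [440.8, 141.7, 27.6]
tcp_rot: [180.0, -0.0, 86.2]
ft_force: [-0.2, -0.1, 0.1]
finger_gap: 85.3
time: 14.8
tool_pos: [440.9, 141.6, 27.8]
tcp_rot: [-180.0, 0.0, 86.2]
ft_force: [-3.1, -0.5, 5.3]
finger_gap: 42.8
```

```bash
python3 -m jog '[[0,0,-0.06,0,0,0],[0,0,-0.15,0,0,0],[0,0,-0.27,0,0,0],[0,0,-0.4,0,0,0],[0,0,-0.53,0,0,0],[0,0,-0.65,0,0,0],[0,0,-0.74,0,0,0],[0,0,-0.74,0,0,0],[0,0,-0.74,0,0,0]]'
python3 - <<'E'
from ov import *; from go import *
s=r.snapshot("wrist"); crop(s,0,0,640,480,1.25,[],"pics/w12.png")
print(row(520,-40,212,91));print(row(593,-214,212,95.2))
E
```

```text
time: 15.7
tool_pos: [440.6, 141.6, 211.3]
tcp_rot: [-180.0, 0.0, 86.2]
ft_force: [-0.5, 0.4, -5.6]
finger_gap: 42.7
[-0.7031, 0.3674, -0.007, -0.0009, 0.0002, -0.0265]
[-1.3784, 0.7045, -0.0074, -0.0009, 0.0002, -0.0498]
```

View pics/w12.png

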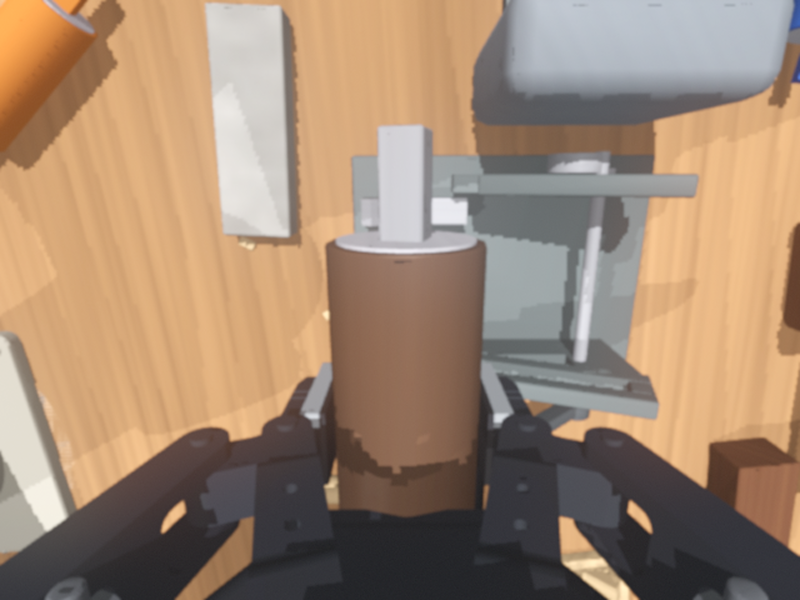

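The drum hangs level in the fingers at (405,370). I'll carry it over.

```bash
python3 -m jog '[[-0.06,0.03,0,0,0,-0.002],[-0.17,0.09,0,0,0,-0.006],[-0.3,0.155,0,0,0,-0.011],[-0.43,0.225,0,0,0,-0.016],[-0.55,0.29,0,0,0,-0.021],[-0.65,0.34,0,0,0,-0.025],[-0.7,0.367,0,0,0,-0.0265],[-0.7,0.367,0,0,0,-0.0265],[-0.7,0.367,0,0,0,-0.0265]]'
python3 - <<'E'
from go import *
print(row(593,-214,130,95.2))
E
```

```text
time: 16.65
tool_pos: [520.0, -38.4, 211.0]
tcp_rot: [-179.8, -0.1, 91.0]
ft_force: [-0.0, -0.1, -4.7]
finger_gap: 42.6
[-0.7074, 0.2811, 0.3223, -0.0009, -0.0004, -0.0235]
```

```bash
python3 -m jog '[[-0.06,0.025,0,0,0,-0.002],[-0.17,0.07,0,0,0,-0.006],[-0.3,0.12,0,0,0,-0.011],[-0.43,0.17,0.02,0,0,-0.015],[-0.55,0.22,0.08,0,0,-0.019],[-0.65,0.258,0.16,0,0,-0.022],[-0.707,0.281,0.24,0,0,-0.0235],[-0.707,0.281,0.3,0,0,-0.0235],[-0.707,0.281,0.322,0,0,-0.0235],[-0.707,0.281,0.322,0,0,-0.0235]]'
python3 - <<'E'
from ov import *; from go import *
s=r.snapshot("wrist"); crop(s,0,0,640,480,1.25,saddle([593,-214,.09])[:12],"pics/w13.png")
A=r.snapshot("side"); crop(A,280,160,160,120,5,saddle([593,-214,.09]),"pics/s13.png")
print(row(593,-214,50,95.2));print(row(593,-214,28,95.2))
E
```

```text
time: 17.65
tool_pos: [593.3, -212.5, 130.7]
tcp_rot: [-179.9, -0.1, 95.3]
ft_force: [0.1, 0.0, -5.1]
finger_gap: 42.9
[-0.0015, -0.0071, 0.3323, 0.0003, 0.0001, 0.0006]
[-0.0015, -0.0072, 0.4203, 0.0003, 0.0001, 0.0006]
```

View pics/w13.png

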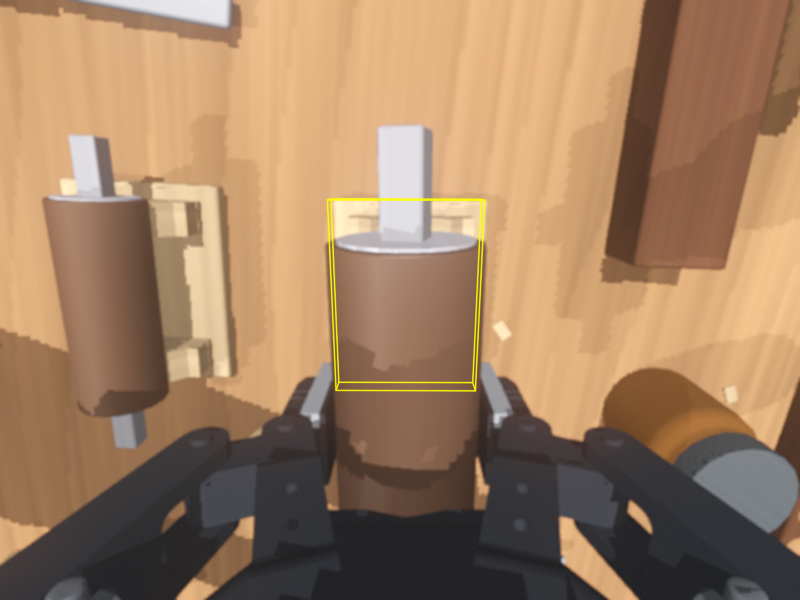

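View pics/s13.png

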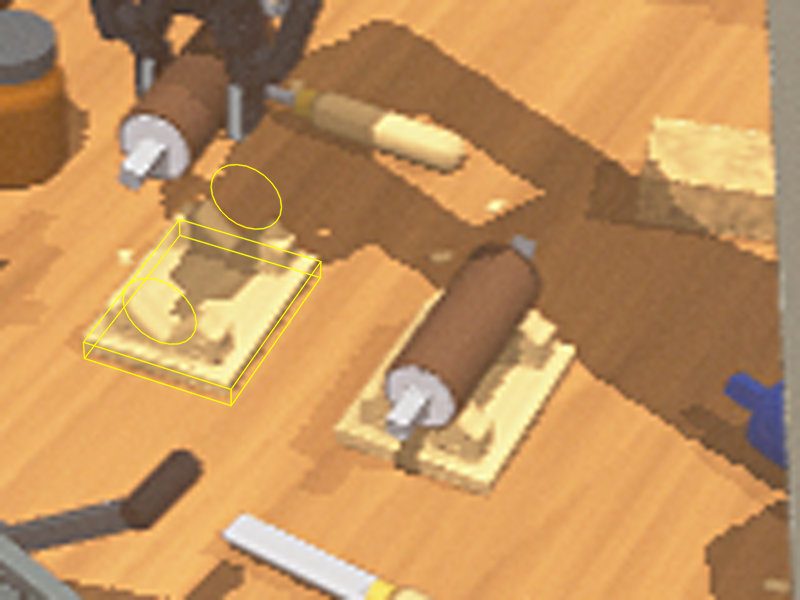

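```bash
python3 -m jog '[[-0.001,-0.003,0.06,0,0,0],[-0.001,-0.003,0.14,0,0,0],[-0.001,-0.003,0.22,0,0,0],[-0.001,-0.003,0.29,0,0,0],[-0.001,-0.003,0.34,0,0,0],[-0.001,-0.003,0.37,0,0,0],[-0.001,-0.003,0.385,0,0,0],[-0.001,-0.003,0.385,0,0,0],[-0.001,-0.003,0.385,0,0,0]]'
python3 - <<'E'
from ov import *; from go import *
s=r.snapshot("scene"); print("jar",onz(s,(184.5,226),90))
crop(s,180,200,160,120,5,saddle([593,-214,.09]),"pics/a14.png")
s=r.snapshot("side"); crop(s,280,160,160,120,5,saddle([593,-214,.09]),"pics/s14.png")
E
```

```text
time: 18.65
tool_pos: [594.2, -215.2, 36.7]
tcp_rot: [179.9, 0.0, 95.2]
ft_force: [0.9, 0.5, -4.5]
finger_gap: 42.5
jar [ 762.0239633  -272.43314026   90.        ]
```

View pics/a14.png

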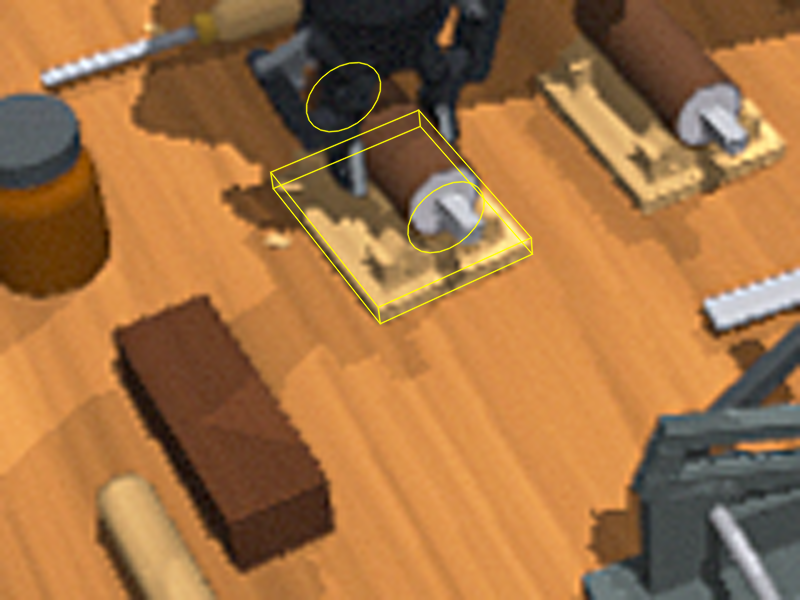

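View pics/s14.png

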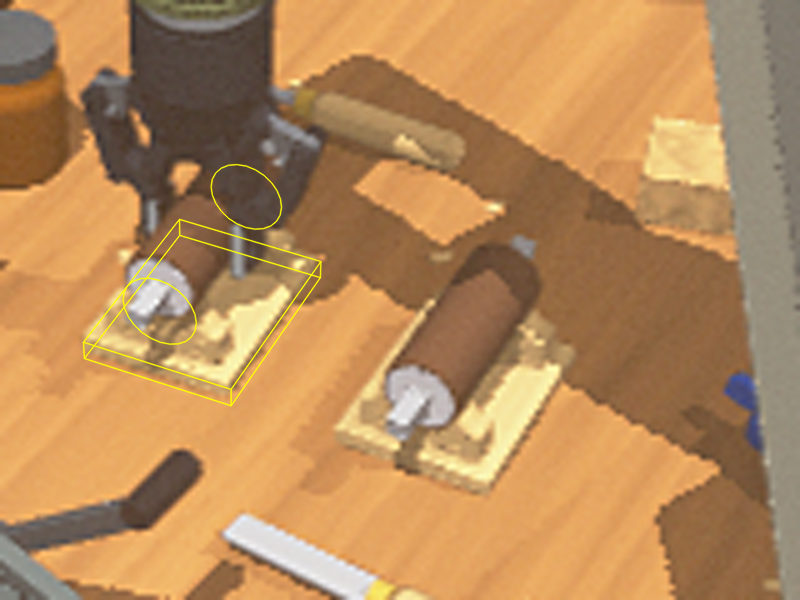

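The drum hovers about 11 mm above its seat and lines up with the overlay in both views. I'll lower it slowly.

```bash
python3 -m jog '[[0,-0.003,0.012,0,0,0],[0,-0.003,0.024,0,0,0],[0,-0.003,0.034,0,0,0],[0,-0.003,0.034,0,0,0],[0,-0.003,0.034,0,0,0]]';python3 -m jog '[[0,0,0.006,0,0,0],[0,0,0.01,0,0,0],[0,0,0.01,0,0,0]]'
```

```text
time: 19.25
tool_pos: [593.3, -215.0, 27.6]
tcp_rot: [179.9, 0.0, 95.2]
ft_force: [3.9, -0.9, -3.8]
finger_gap: 42.7
time: 19.55
tool_pos: [594.4, -215.2, 26.4]
tcp_rot: [179.8, 0.1, 95.2]
ft_force: [3.0, 1.1, 4.5]
finger_gap: 42.7
```

```bash
python3 -m jog '[[0,0,0.002,0,0,0],[0,0,0.002,0,0,0],[0,0,0.002,0,0,0],[0,0,0.002,0,0,0],[0,0,0.002,0,0,0],[0,0,0.002,0,0,0]]' 0.75
python3 - <<'E'
from ov import *; from go import *
s=r.snapshot("wrist"); crop(s,0,0,640,480,1.25,saddle([593,-214,.09]),"pics/w15.png")
E
```

```text
time: 20.15
tool_pos: [592.6, -214.9, 24.2]
tcp_rot: [-180.0, -0.0, 95.2]
ft_force: [0.1, -0.1, 0.6]
finger_gap: 64.2
```

View pics/w15.png

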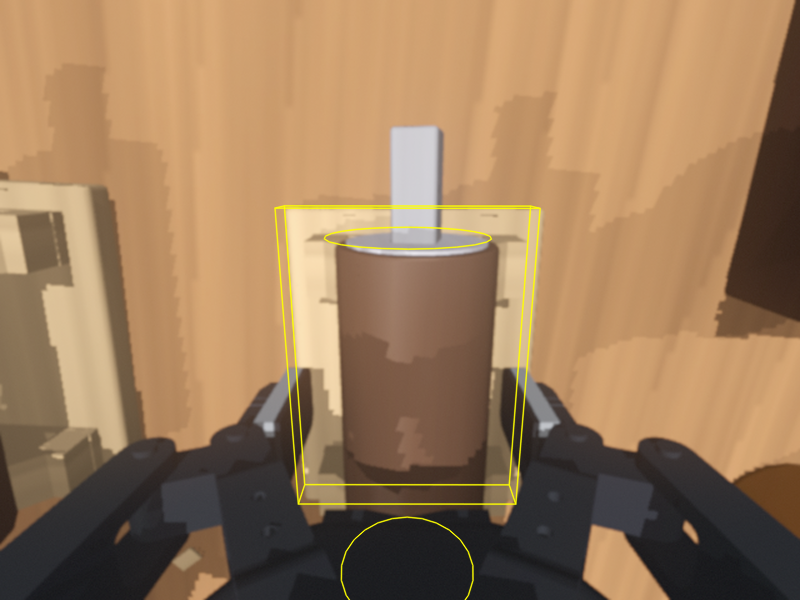

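Released: the drum lies in the V at (417,370), with clear space on both sides. Retreating upward.

```bash
python3 -m jog '[[0,0.008,-0.03,0,0,0],[0,0.008,-0.12,0,0,0],[0,0.008,-0.3,0,0,0],[0,0.008,-0.48,0,0,0],[0,0.008,-0.66,0,0,0],[0,0.008,-0.74,0,0,0],[0,0.008,-0.74,0,0,0],[0,0.008,-0.74,0,0,0]]'
python3 - <<'E'
from ov import *; from go import *
s=r.snapshot("wrist"); crop(s,0,0,640,480,1.25,saddle([593,-214,.09]),"pics/w16.png")
s=r.snapshot("side"); crop(s,280,160,160,120,5,saddle([593,-214,.09]),"pics/s16.png")
print(row(470,-90,215,90)); print(row(469.5,23.5,215,86.1))
E
```

```text
time: 21.0
tool_pos: [595.0, -214.8, 210.0]
tcp_rot: [179.9, 0.0, 95.2]
ft_force: [1.0, 0.0, -0.0]
finger_gap: 64.0
[0.5402, -0.4481, -0.0283, -0.0008, -0.0004, 0.0291]
[0.9925, -0.4087, -0.0278, -0.0008, -0.0004, 0.0507]
```

View pics/w16.png

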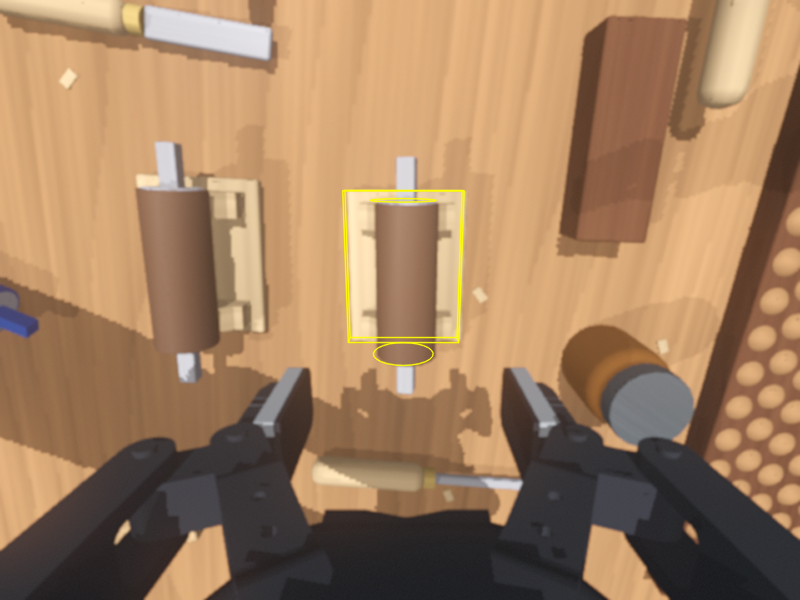

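View pics/s16.png

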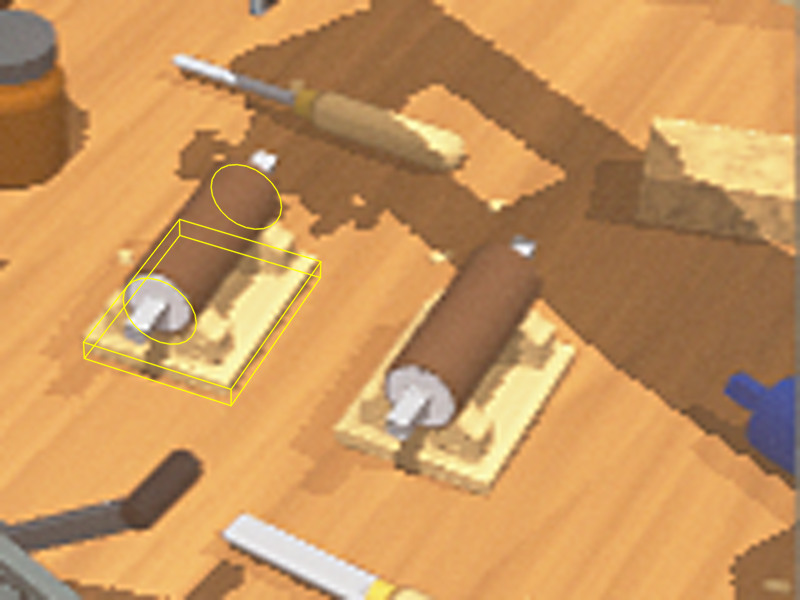

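The drum sits in the saddle, on the overlay in both views, and the spare is untouched. Now back to the lever.

```bash
python3 -m jog '[[0.15,-0.06,-0.027,0,0,0.008],[0.3,-0.12,-0.027,0,0,0.016],[0.45,-0.18,-0.027,0,0,0.025],[0.6,-0.25,-0.027,0,0,0.033],[0.75,-0.31,-0.027,0,0,0.04],[0.87,-0.37,-0.027,0,0,0.046],[0.98,-0.398,-0.027,0,0,0.0507],[0.98,-0.398,-0.027,0,0,0.0507],[0.98,-0.398,-0.027,0,0,0.0507],[0.98,-0.398,-0.027,0,0,0.0507]]' 0.4
python3 - <<'E'
from ov import *; from go import *
s=r.snapshot("wrist"); crop(s,0,0,640,480,1.25,cyl([531.3,135.6,-.0686],(-51.5,-113,127),9,22),"pics/w17.png")
print(row(472,19.5,185,86.1)); print(row(472,19.5,104,86.1))
E
```

```text
time: 22.1
tool_pos: [473.2, 19.5, 215.2]
tcp_rot: [-179.9, 0.0, 86.1]
ft_force: [-0.0, -0.2, 0.6]
finger_gap: 33.9
[0.0001, -0.0052, 0.1215, -0.0004, 0.0001, -0.0002]
[0.0002, -0.0048, 0.4455, -0.0004, 0.0001, -0.0002]
```

View pics/w17.png

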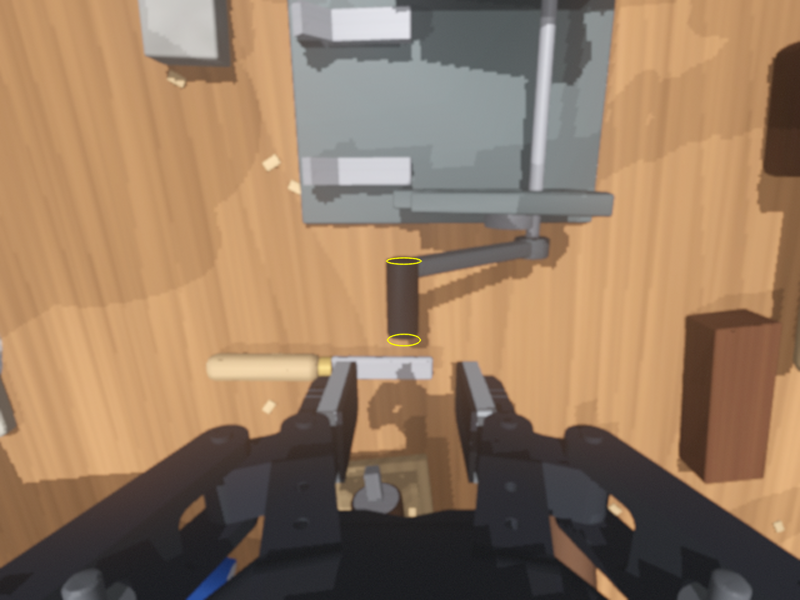

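```bash
python3 -m jog '[[0,-0.004,0.12,0,0,0],[0,-0.004,0.16,0,0,0],[0,-0.004,0.24,0,0,0],[0,-0.004,0.32,0,0,0],[0,-0.004,0.4,0,0,0],[0,-0.004,0.445,0,0,0],[0,-0.004,0.445,0,0,0],[0,-0.004,0.445,0,0,0]]'
python3 - <<'E'
from ov import *; from go import *
s=r.snapshot("wrist"); crop(s,0,0,640,480,1.25,[],"pics/w18.png")
for a in (129,119,109,99,89,79,69,59,49,40,38): t=np.radians(a);t0=np.radians(139);print(a,(115*(np.cos(t)-np.cos(t0))/250).round(3),(-115*(np.sin(t)-np.sin(t0))/250).round(3))
E
```

```text
time: 22.95
tool_pos: [472.6, 20.0, 105.3]
tcp_rot: [-180.0, 0.0, 86.1]
ft_force: [0.7, 0.4, 0.2]
finger_gap: 34.4
129 0.058 -0.056
119 0.124 -0.101
109 0.197 -0.133
99 0.275 -0.153
89 0.355 -0.158
79 0.435 -0.15
69 0.512 -0.128
59 0.584 -0.093
49 0.649 -0.045
40 0.7 0.006
38 0.71 0.019
```

View pics/w18.png

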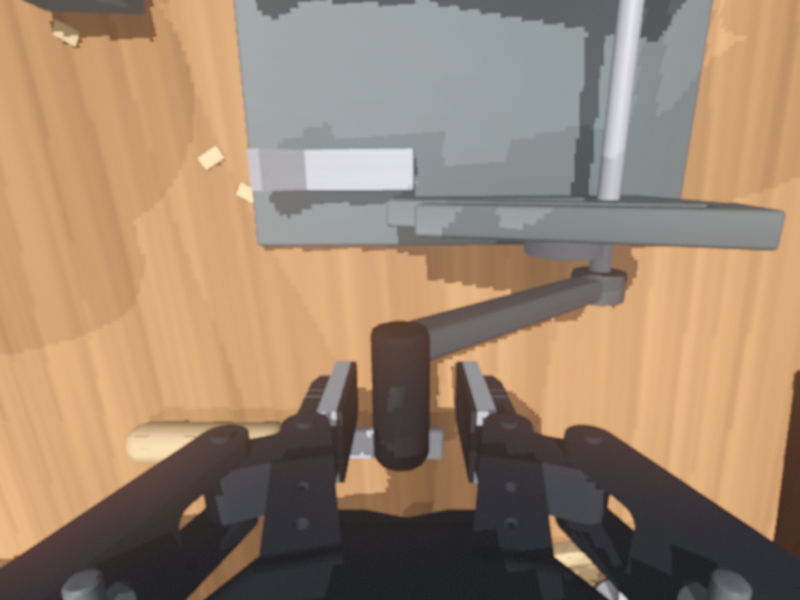

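Caged again, with the bar at (400,395). I'll reverse the arc.

```bash
python3 -m jog '[[0,0.058,-0.056,0,0,0],[0,0.124,-0.101,0,0,0],[0,0.197,-0.133,0,0,0],[0,0.275,-0.153,0,0,0],[0,0.355,-0.158,0,0,0],[0,0.435,-0.15,0,0,0],[0,0.512,-0.128,0,0,0],[0,0.584,-0.093,0,0,0],[0,0.649,-0.045,0,0,0],[0,0.7,0.006,0,0,0]]'; python3 -m jog '[[0,0.014,0.016,0,0,0],[0,0.026,0.03,0,0,0],[0,0.026,0.03,0,0,0],[0,0.026,0.03,0,0,0]]'
python3 - <<'E'
from ov import *; from go import *
s=r.snapshot("wrist"); crop(s,0,0,640,480,1.25,cyl([531.3,135.6,-.0686],(123,-113,126),9,22),"pics/w19.png")
E
```

```text
time: 24.0
tool_pos: [648.6, 8.2, 104.8]
tcp_rot: [179.9, 0.0, 86.1]
ft_force: [-3.5, 0.3, 1.5]
finger_gap: 33.9
time: 24.4
tool_pos: [653.7, 7.9, 96.7]
tcp_rot: [179.9, -0.0, 86.1]
ft_force: [-0.6, 0.7, 0.3]
finger_gap: 34.0
```

View pics/w19.png

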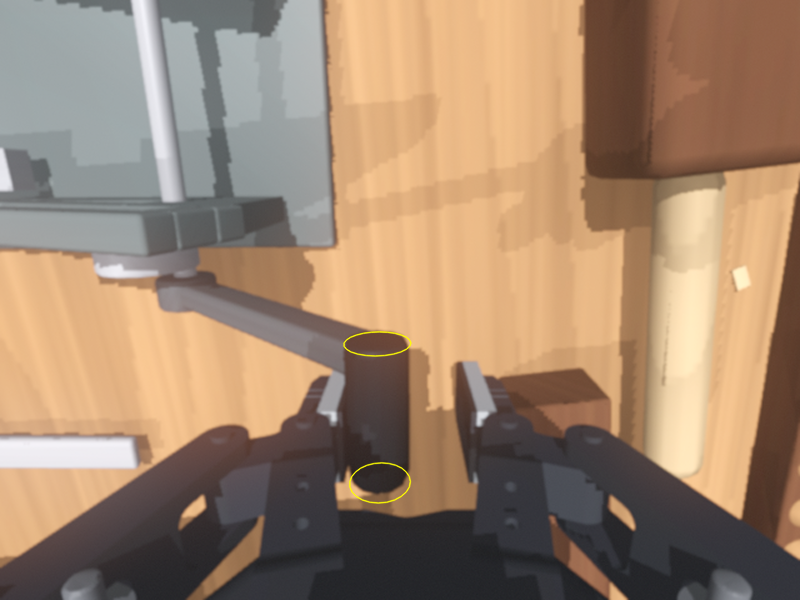

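The bar matches the shut pose. I'll centre the fingers off the bar, lift clear and check.

```bash
python3 -m jog '[[0,-0.028,0,0,0,0],[0,-0.028,0,0,0,0],[0,-0.028,-0.15,0,0,0],[0,-0.028,-0.35,0,0,0],[0,-0.028,-0.55,0,0,0],[0,-0.028,-0.7,0,0,0],[-0.1,-0.028,-0.8,0,0,0],[-0.2,-0.028,-0.8,0,0,0],[-0.2,-0.028,-0.8,0,0,0],[-0.2,-0.028,-0.8,0,0,0]]'
python3 - <<'E'
from ov import *; from go import *
S=cyl([531.3,135.6,-.0686],(123,-113,126),9,22)+saddle([593,-214,.09])[12:]
s=r.snapshot("wrist"); crop(s,0,0,640,480,1.25,S,"pics/w20.png")
s=r.snapshot("side"); crop(s,200,140,200,150,4,S,"pics/s20.png")
q=r.sense(); print(q['time'],q['tool_pos'],q['qd'],q['ft_force'])
E
```

```text
time: 25.45
tool_pos: [642.8, -41.7, 295.7]
tcp_rot: [-180.0, -0.0, 86.0]
ft_force: [0.2, -0.7, -0.9]
finger_gap: 34.1
25.55 [642.67231469 -40.74725881 295.07532559] [ 0.50736076  0.25860266 -0.09357327 -0.06811534  0.0145571  -0.18060051] [-0.04896041  0.54229593  0.2444616 ]
```

View pics/w20.png

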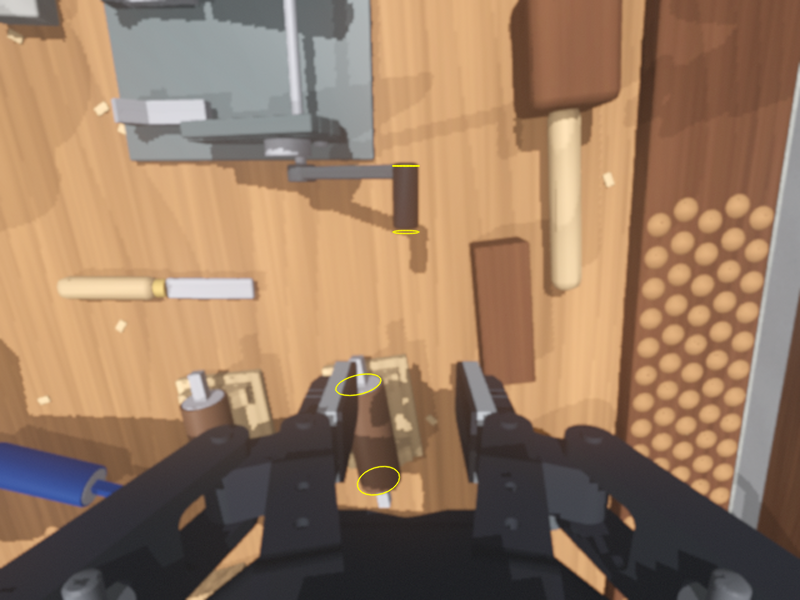

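View pics/s20.png

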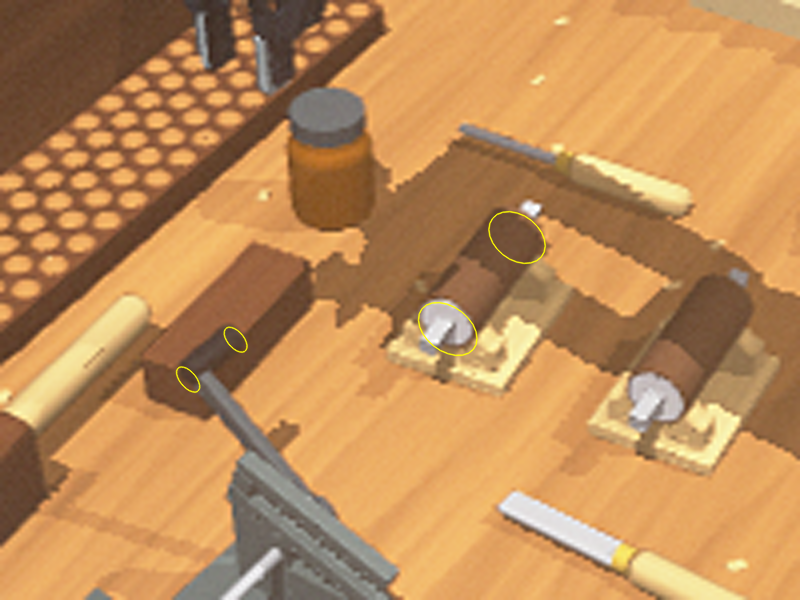

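The lever matches its shut overlay, with the bar at (405,198) in the wrist view. The drum rests in the saddle, and the arm is clear of everything. Handing in.

Run:
```python
from bench import r
print(r.hand_in())
```

```text
the job is handed in; nothing more can be done
None
```

The worn drum is in the empty saddle and the cam lever is shut again. I handed the job in at about 25.6 s of the 72 s allowed; the hand-in gave no verdict.

**What I did**
1. I flipped the lever open with the fingers loosely around its grip bar, following its arc, while the drum stayed at the top of its slots. From where the bar ended up I estimate about 1.72 rad.
2. I pushed the drum down and out with shut fingers until it lay on the landing bed.
3. I gripped it at 50 N, lowered it into the saddle until the force showed contact, and let go.
4. I swung the lever back the same way and lifted the arm clear.

**Last checks**
- **Drum:** it lies in the V, along the saddle's axis, on the expected outline to within about 2–3 mm. Just after release it sat about 2 mm to one side of my estimate of the saddle's position. That is inside the 7 mm allowed.
- **Lever:** it is on the shut outline to within a pixel or two.
- **Spare drum and bystanders:** those in the last pictures look unmoved. I judged this by eye and did not measure it.
- **Arm:** it is clear of everything, with only noise on the force reading.

No check failed. The only disagreement was 2–3 mm between the scene and side views, about what the camera calibration allows.

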